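Two nuts from the click dispenser

TASK

Two dispensers holding hex nuts stand on the shed bench. On the one with the round bowl under its spout, turn the paddle knob exactly two clicks clockwise (seen from above), no further, so that two nuts drop into the bowl, then let go of the knob. Leave the bowl where it stands and do not turn the other dispenser, the one with the square tin under its spout.

Things in the scene. Friction and masses are not known exactly. Their poses are not given: they have to be found in the camera images.
- knob (a joint): Angle (rad) of the knob and its twelve-pocket wheel, dispenser to use; 0 at the start, grows clockwise seen from above. A click is 30 degrees (0.524 rad) and drops one nut. Stops are soft: about 0.035 N m carries it from one to the next; let go within 10 degrees of a stop it settles there. It stops at -0.12. Wheel 146 across, pockets open above, its top 145 above the bench.
- knob_grip (a point): On that knob's axis at grip height, 187 above the bench. The knob is an upright black paddle 60 long, 14 thick, 40 high; the point is 18 below its top, 22 above its foot. x runs along the length, y across the thickness, z up; it turns with the knob. At the start x points to the spout, 53 from the axis. Dispenser fixed, 150 square; the other is alike, 0.34 m or more to its left or right.
- bowl: Loose plain white enamel bowl, 120 across its rim, 50 high, standing on the bench under the spout of the dispenser to use; origin at the centre of its underside, z up.
- nut1: Steel hex nut, 19 across flats, 10 thick, in the first pocket to reach the spout (drops at the first click); origin at the centre of its underside.
- nut2: The same kind of nut, in the second pocket to reach the spout (drops at the second click); origin at the centre of its underside.
- spare_knob (a joint): Angle in rad of the knob of the other dispenser (the one with the square tin); 0 at the start, to be left alone.
Mind the look-alikes: they are no part of the job. What is shaped like the part that bears knob but green is not meant.

How it is judged:
At the end, for the whole second after the job is handed in: The knob rests at two clicks (60 degrees within 10), both nuts lie at rest in the bowl (within 55 mm of its axis and below its rim), and the bowl stands upright (within 10 degrees) and within 30 mm of where it stood (value of joint knob between 0.872 and 1.222 rad and velocity of joint knob between -0.05 and 0.05 rad/s and distance of bowl from where it was at the start of the episode below 0.03 m and angle between bowl's own z axis and vertical below 0.17 rad and linear speed of each of bowl, nut1, nut2 below 0.03 m/s and horizontal distance between each of nut1, nut2 and bowl below 0.055 m and z of nut1 in the frame of bowl between -0.005 and 0.045 m and z of nut2 in the frame of bowl between -0.005 and 0.045 m); the robot touches nothing.
It fails at once if the knob is turned more than half a click past the second click (value of joint knob above 1.309 rad).
It fails at once if the other dispenser's knob is turned half a click or more (value of joint spare_knob above 0.262 rad).
It fails at once if the bowl is pushed more than 30 mm from where it stood (distance of bowl from where it was at the start of the episode above 0.03 m).
It also fails if it takes over 32 s, if anything falls off the work surface, if the arm or the gripper's body presses on something with over 40 N, if the wrist force passes 120 N, or if a joint passes its speed limit or range.

ROBOT

A 6-joint arm with a two-finger parallel gripper is mounted at the origin on the work surface. World frame = base frame: x ahead of the robot, y to its left, z up, the work surface at z = 0. Lengths are in m, angles in rad, forces in N, time in s.
With the tool pointing down it reaches from about 0.35 to 0.775 m from the base axis. Payload 7.3 kg.
Tool frame: the origin (TCP) lies on the mounting face of the last link; the fingertips stand 178 mm ahead of it and the grasp point (between the pads) lies 159 mm ahead of it (robot.tcp_to_tips is the distance from the TCP to the fingertips, in m); z points along the fingers, y is the direction in which the jaws open and shut (so a half turn about z gives the same grasp; the last joint's range is limited). The gripper opens to 92 mm and grips with 3 to 60 N. Pads are 19 mm wide; open, the fingers measure 130 mm over their backs; the gripper's body (75 mm by 190 mm) begins 47 mm behind the grasp point.
Start: joints at [-0.146, 0.342, 1.524, -0, 1.275, -0.146], TCP at [0.525, 0, 0.405] pointing down, gripper open.
Joint ranges: [-2.53, 2.53], [-0.77, 2.02], [0.04, 2.7], [-1, 4.14], [0.28, 2.66], [-3.11, 3.11]. Speed limits (rad/s): [2.57, 2.57, 3.14, 3.14, 3.14, 3.14].

INTERFACE

Orientations are given as [roll, pitch, yaw] about the fixed x, y, z axes, in that order (R = Rz(yaw) Ry(pitch) Rx(roll)).
In Python, from cell import robot, viewer gives the robot as it stands.
- The arm moves only by the shell command python3 -m creep 'ROWS' [OPENING] [FORCE]. ROWS is JSON, a list that holds one entry, the list of rows, each a list of 6 numbers: the shift along the world's x, y, z in mm, then the turn, a rotation vector about the world's x, y, z in degrees. A call has 1 to 5 rows; each row shifts and turns the pose as measured when the row begins; what a row does not reach is not made up. A row lasts 1/12 s, in which the tool goes at most 41.7 mm and 7.16 degrees, less where a joint would pass 70% of its speed; a pose out of reach is approached as far as the arm can. A call with a gripper value outside its range is refused whole. OPENING is the closure, from -1 (fully open) to 1 (shut), set as the call begins (- or left out, the last holds). The fingers move at their own pace and stop on an object; FORCE is the grip in N (left out, the last holds). Time passes only in rows, so rows that do not move let the fingers close. It gives the time, the measured TCP pose, the force and the opening at its end, in the units of the state.
- robot.observe(): the state, without advancing time (a new reading comes with each control period).
- viewer.read_camera(name): name is "scene" or "side" or "wrist"; returns the picture (480x640x3 uint8, blue, green, red); there is no depth.
- viewer.camera_model(name): a dict with "fx", "fy", "cx", "cy" (pixels), "pose" (4x4, takes a point from camera to world coordinates); the wrist camera has in their place "mount" (4x4, takes a point from camera to tool coordinates, whose origin is the TCP and whose axes are the flange's). Camera axes: x right, y up, looking along -z (the intrinsics and any distortion apply to the point x, -y, -z); pixel columns grow to the right and rows downward; lengths in m; the calibration is good to about 2 mm. The wrist camera is an equidistant fisheye: a pixel r from the principal point sees the ray r / f radians off the axis. A picture is of the moment at which its call begins: read the wrist's pose just before it. camera_model takes no time and is no camera call.
- robot.hand_in(): hands the job in, once; it reports no verdict.
The state is a dict: "time": time; "qpos": joint angles; "qvel": joint speeds; "joint_efforts": joint torques, N m; "tool_pos": TCP position; "tool_rot": TCP orientation; "contact_force": force on the tool from outside, world axes, zero at the start; "torque": the same for the moment, N m; "opening": finger opening in m.
Only numpy, scipy, OpenCV 4.12 (cv2) and the standard library are available. Lean on these libraries where they do the work, as an engineer would, in place of code of your own. Each camera call takes 0.05 s, during which the arm holds its last target. There are 200 camera calls.

## Working session

There is one attempt and no reset: what is moved stays moved. The work goes in short steps, Python scripts to look and compute and a shell command to move; the robot and the scene stay as the last step left them, time stands still between calls to the robot, and variables do not carry over. Pictures are saved under pics/ and viewed, about 8 in all and at most 12, crops included, and the job is handed in when it is done.

```bash
mkdir -p pics
cat > h.py <<'E'
import numpy as np,cv2
from cell import robot,viewer
from scipy.spatial.transform import Rotation as R
def T():
    s=robot.observe();M=np.eye(4);r=np.array(s["tool_rot"],float)
    M[:3,:3]=R.from_euler('xyz',r).as_matrix() if r.size==3 else r.reshape(3,3)
    M[:3,3]=s["tool_pos"];return M
def ray(name,u,v,P=None):
    m=viewer.camera_model(name);x=(u-m["cx"])/m["fx"];y=(v-m["cy"])/m["fy"]
    if name=="wrist":
        r=np.hypot(x,y);k=np.sin(r)/r if r>1e-9 else 1
        d=np.array([x*k,-y*k,-np.cos(r)]);P=P@np.array(m["mount"])
    else: d=np.array([x,-y,-1.]);P=np.array(m["pose"])
    d=P[:3,:3]@d;return P[:3,3],d/np.linalg.norm(d)
def onz(name,u,v,z,P=None):
    o,d=ray(name,u,v,P);return o+d*(z-o[2])/d[2]
def proj(name,X):
    m=viewer.camera_model(name);P=np.linalg.inv(np.array(m["pose"]))
    p=P[:3,:3]@X+P[:3,3];return m["cx"]+m["fx"]*p[0]/-p[2],m["cy"]-m["fy"]*p[1]/-p[2]
E
python3 - <<'E'
from h import *
print(robot.observe())
for n in("scene","side"):
    cv2.imwrite(f"pics/{n}0.png",viewer.read_camera(n)); m=viewer.camera_model(n); print(n,m)
P=T();cv2.imwrite("pics/wrist0.png",viewer.read_camera("wrist"));print(viewer.camera_model("wrist"))
E
```

```text
{'time': 0.0, 'qpos': array([-1.46010904e-01,  3.42708532e-01,  1.52498855e+00, -8.25978833e-06,
        1.27539707e+00, -1.45981800e-01]), 'qvel': array([-0.00158063, -0.0005679 ,  0.00013336,  0.00066953,  0.0005278 ,
        0.00093887]), 'joint_efforts': array([ 7.61924657e-04, -4.31245601e+01, -2.44219762e+01,  7.17750052e-02,
        5.59406646e-02, -1.04314388e-04]), 'tool_pos': array([5.24870488e-01, 3.44609671e-05, 4.04062062e-01]), 'tool_rot': array([-3.14010598e+00, -2.10598627e-04,  1.57076948e+00]), 'contact_force': array([ 0.14678656,  0.55516643, -0.52401288]), 'torque': array([ 0.02895398, -0.01414883,  0.03487004]), 'opening': 0.09193212398327066}
scene {'fx': 481.77303436481935, 'fy': 481.77303436481935, 'cx': 320.3806834515684, 'cy': 240.62545802380382, 'pose': array([[-0.78744612, -0.34102771,  0.51344786,  1.07420821],
       [ 0.61603302, -0.46351066,  0.63691536,  0.53230464],
       [ 0.02078277,  0.81783737,  0.57507401,  0.57522343],
       [ 0.        ,  0.        ,  0.        ,  1.        ]])}
side {'fx': 618.0951376817626, 'fy': 618.0951376817626, 'cx': 327.9265160202337, 'cy': 238.22040517096687, 'pose': array([[ 0.99737462,  0.05082348, -0.05158325,  0.59123262],
       [-0.07239686,  0.71554541, -0.69480462, -0.69222775],
       [ 0.00159777,  0.69671496,  0.7173463 ,  0.86139893],
       [ 0.        ,  0.        ,  0.        ,  1.        ]])}
{'fx': 371.64829954431775, 'fy': 371.64829954431775, 'cx': 324.0351958031185, 'cy': 237.49518731669247, 'mount': array([[ 1.25562302e-04,  9.57385101e-01,  2.88814391e-01,
         7.85282478e-02],
       [ 9.99999856e-01,  3.05521100e-05, -5.36027373e-04,
        -5.01336572e-04],
       [-5.22008509e-04,  2.88814416e-01, -9.57384959e-01,
         2.02681394e-02],
       [ 0.00000000e+00,  0.00000000e+00,  0.00000000e+00,
         1.00000000e+00]])}
```

View pics/scene0.png

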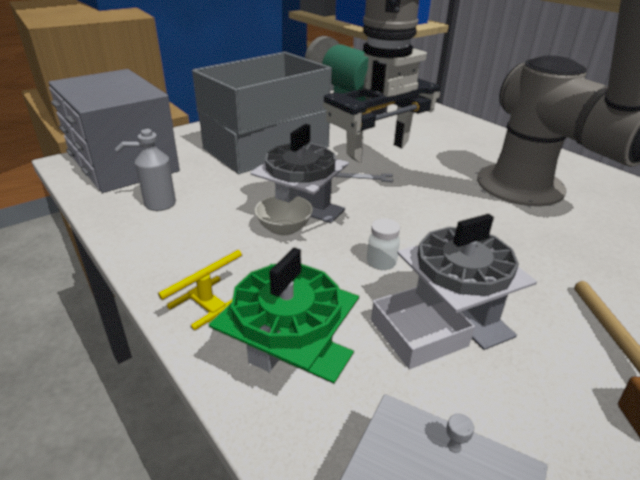

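View pics/side0.png

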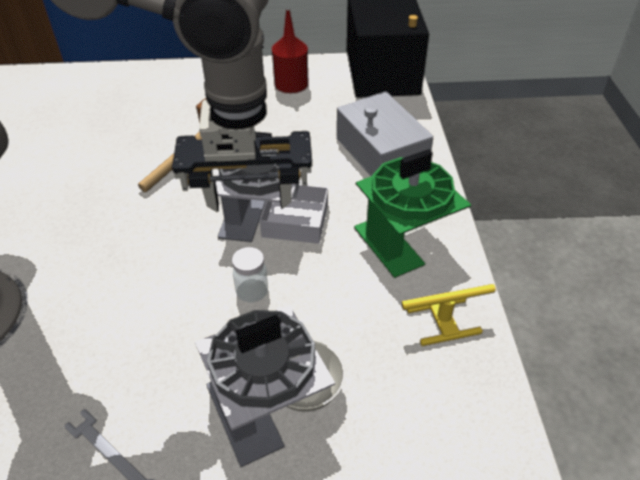

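Scene view: the target, a grey dispenser with a round bowl, has its paddle at about (300,137) and its bowl at (284,215). In the side view it is at (258,333), bowl (310,375). The look-alikes are the grey dispenser with the square tin (scene (473,230)) and the green one (scene (286,270), side (415,163)). I choose the one with the round bowl and check it in one close crop.

Run:
```python
from h import *
a=cv2.imread("pics/side0.png");b=cv2.imread("pics/scene0.png")
A=cv2.resize(a[290:440,180:360],None,fx=2.2,fy=2.2,interpolation=cv2.INTER_CUBIC)
B=cv2.resize(b[110:250,230:350],None,fx=2.36,fy=2.36,interpolation=cv2.INTER_CUBIC)
c=np.zeros((340,700,3),np.uint8);c[:A.shape[0],:A.shape[1]]=A;c[:B.shape[0],400:400+B.shape[1]]=B
cv2.imwrite("pics/crop1.png",c)
out={}
for n,im,(x0,x1,y0,y1) in(("side",a,(225,295,300,365)),("scene",b,(282,318,118,160))):
    m=np.zeros(im.shape[:2],np.uint8);m[y0:y1,x0:x1]=(im[y0:y1,x0:x1].max(2)<42)*255
    k,l,st,ce=cv2.connectedComponentsWithStats(m);i=1+np.argmax(st[1:,4]);print(n,st[i],ce[i])
    pts=cv2.findNonZero((l==i).astype(np.uint8));h=cv2.approxPolyDP(cv2.convexHull(pts),1.5,True)[:,0]
    print(h.tolist()); out[n]=ce[i]
    for p in h: print(p,onz(n,*p,.205).round(4),onz(n,*p,.165).round(4))
o1,d1=ray("side",*out["side"]);o2,d2=ray("scene",*out["scene"])
t=np.linalg.lstsq(np.c_[d1,-d2],o2-o1,rcond=None)[0];p,q=o1+d1*t[0],o2+d2*t[1];print(p,q)
```

```text
side [ 236  315   45   38 1055] [258.71090047 333.27298578]
[[280, 318], [280, 337], [241, 352], [238, 346], [236, 330], [273, 315]]
[280 318] [ 0.565  -0.1979  0.205 ] [ 0.5634 -0.1678  0.165 ]
[280 337] [ 0.5644 -0.2281  0.205 ] [ 0.5628 -0.1998  0.165 ]
[241 352] [ 0.5151 -0.2473  0.205 ] [ 0.5105 -0.2202  0.165 ]
[238 346] [ 0.5111 -0.2381  0.205 ] [ 0.5063 -0.2104  0.165 ]
[236 330] [ 0.5078 -0.2131  0.205 ] [ 0.5028 -0.1839  0.165 ]
[273 315] [ 0.5558 -0.1923  0.205 ] [ 0.5537 -0.1618  0.165 ]
scene [288 125  22  27 385] [299.62857143 137.67792208]
[[308, 125], [308, 142], [293, 151], [288, 148], [291, 133], [303, 125]]
[308 125] [ 0.513  -0.2133  0.205 ] [ 0.4523 -0.2939  0.165 ]
[308 142] [ 0.5635 -0.1458  0.205 ] [ 0.5084 -0.2191  0.165 ]
[293 151] [ 0.6097 -0.1295  0.205 ] [ 0.5595 -0.201   0.165 ]
[288 148] [ 0.6096 -0.1454  0.205 ] [ 0.5594 -0.2186  0.165 ]
[291 133] [ 0.5648 -0.1994  0.205 ] [ 0.5098 -0.2785  0.165 ]
[303 125] [ 0.5212 -0.2192  0.205 ] [ 0.4615 -0.3004  0.165 ]
[ 0.53565201 -0.20707004  0.1865594 ] [ 0.53779128 -0.20812725  0.18562315]
```

View pics/crop1.png

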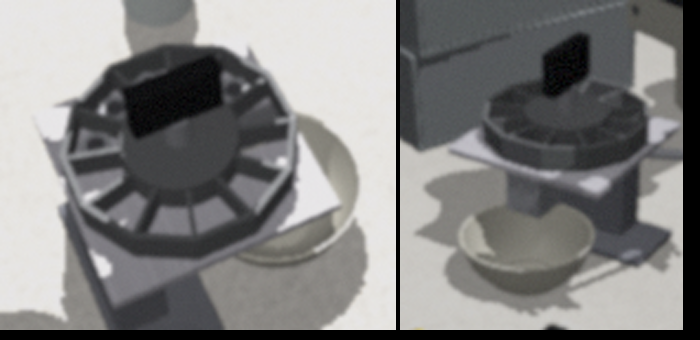

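The crop confirms it: grey wheel, black paddle, round white bowl under the spout. Both views put the paddle at about (0.537, -0.207, 0.186), against the given height of 0.187. Its length comes out near 56 mm and its yaw at about +22°. I'll move above it, turning the jaws to -68°.

```bash
python3 -m creep '[[[1,-21,4,0,0,-6.9],[1,-21,4,0,0,-6.9],[1,-21,4,0,0,-6.9],[1,-21,4,0,0,-6.9],[1,-21,4,0,0,-6.9]]]' -1 10 | tail -5
python3 -m creep '[[[1,-21,0,0,0,-6.9],[1,-21,0,0,0,-6.9],[1,-21,0,0,0,-6.9],[1,-20,0,0,0,-6.9],[1,-20,0,0,0,-6.9]]]' | tail -5
python3 -m creep '[[[0,0,0,0,0,0],[0,0,0,0,0,0]]]'
python3 - <<'E'
from h import *
s=robot.observe();print(s["time"],s["tool_pos"],np.degrees(s["tool_rot"]),s["qpos"].round(2))
P=T();im=viewer.read_camera("wrist");cv2.imwrite("pics/wrist1.png",im);np.save("P1.npy",P)
E
```

```text
time: 0.57
tool_pos: [0.5292, -0.1046, 0.4225]
tool_rot: [-3.134, -0.001, 0.954]
contact_force: [-0.3, -0.1, -0.3]
opening: 0.0922
time: 0.98
tool_pos: [0.5338, -0.2128, 0.4222]
tool_rot: [-3.133, -0.001, 0.328]
contact_force: [-0.5, -0.9, -0.5]
opening: 0.0918
time: 1.15
tool_pos: [0.5335, -0.2167, 0.421]
tool_rot: [-3.133, 0.001, 0.319]
contact_force: [-0.7, -0.2, -0.2]
opening: 0.0918
1.15 [ 0.53347642 -0.21667654  0.42101812] [-1.79507225e+02  5.26673626e-02  1.82753567e+01] [-0.52  0.43  1.35  0.01  1.37  0.73]
```

View pics/wrist1.png

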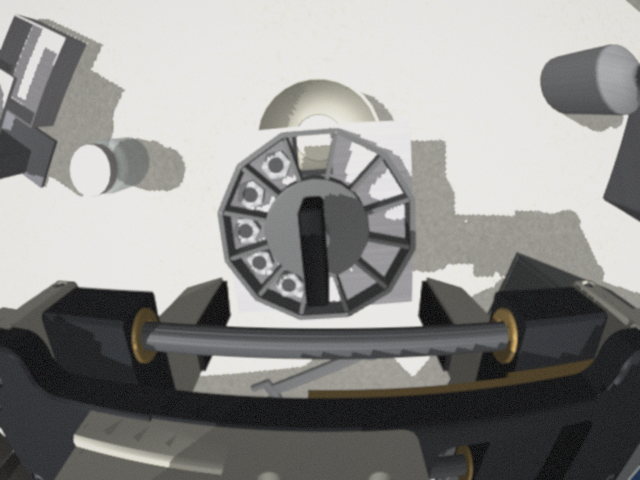

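The wrist view shows the paddle at about columns 300–327, rows 198–305. The wheel rim spans roughly (218,235)–(414,240) and (318,128)–(322,318). The bowl is at the top and the five nuts wait on the left, so clockwise brings them to the spout.

Run:
```python
from h import *
P=np.load("P1.npy");im=cv2.imread("pics/wrist1.png")
rim=[(218,235),(414,240),(282,134),(357,134),(282,312),(357,314),(226,190),(404,184)]
X=np.array([onz("wrist",*p,.145,P)[:2] for p in rim]);c,r=cv2.minEnclosingCircle((X*1000).astype(np.float32));print("wheel",c,r)
A=np.c_[2*X,np.ones(len(X))];s=np.linalg.lstsq(A,(X**2).sum(1),rcond=None)[0];print("fit",s[:2],np.sqrt(s[2]+s[:2]@s[:2]))
m=np.zeros(im.shape[:2],np.uint8);m[190:312,290:335]=(im[190:312,290:335].max(2)<30)*255
k,l,st,ce=cv2.connectedComponentsWithStats(m);i=1+np.argmax(st[1:,4]);print(st[i])
for v in range(195,312,8):
    u=np.where(l[v]==i)[0]
    if len(u): print(v,u.min(),u.max(),onz("wrist",u.min(),v,.205,P).round(4)[:2],onz("wrist",u.max()+1,v,.205,P).round(4)[:2],im[v,u.min():u.max():4].max(1))
```

```text
wheel (536.3930053710938, -207.83489990234375) 73.77682495117188
fit [ 0.53612824 -0.20710622] 0.0723264538836677
[302 236  14  44 193]
243 304 314 [ 0.5439 -0.1991] [ 0.5459 -0.2049] [24 29 32]
251 303 312 [ 0.5393 -0.2   ] [ 0.5411 -0.2053] [28 25 29]
259 304 313 [ 0.5349 -0.2019] [ 0.5367 -0.2072] [22 26 38]
267 305 313 [ 0.5305 -0.2039] [ 0.5321 -0.2087] [25 35]
275 306 309 [ 0.526  -0.2059] [ 0.5267 -0.208 ] [18]
```

The wheel fit gives a centre of (0.536, -0.207) and a radius of 72–74 mm (73 expected), so it agrees with the two-view result. Paddle yaw is about 21°. Correct and descend.

```bash
python3 -m creep '[[[3,9,0,-0.5,-0.2,2.7],[0,0,0,0,0,0],[0,0,-20,0,0,0],[0,0,-20,0,0,0],[0,0,-15,0,0,0]]]'
python3 -m creep '[[[0,0,-12,0,0,0],[0,0,0,0,0,0]]]'
python3 - <<'E'
from h import *
M=T();print(M[:3,3],"grasp",M[:3,3]+.159*M[:3,2],"yaw",np.degrees(np.arctan2(M[1,0],M[0,0])))
E
```

```text
time: 1.62
tool_pos: [0.537, -0.2037, 0.3683]
tool_rot: [3.135, -0.004, 0.378]
contact_force: [0.5, -0.1, -0.3]
opening: 0.0918
time: 1.78
tool_pos: [0.5363, -0.2017, 0.3529]
tool_rot: [3.14, -0.001, 0.38]
contact_force: [0.0, 0.6, -0.6]
opening: 0.0919
[ 0.53628031 -0.20167624  0.35287776] grasp [ 0.53647164 -0.2018376   0.19387796] yaw 21.79850532908756
```

```bash
python3 -m creep '[[[0,-5,-6,0,0,0],[0,0,0,0,0,0],[0,0,0,0,0,0]]]'
python3 - <<'E'
from h import *
M=T();print("grasp",M[:3,3]+.159*M[:3,2],"yaw",np.degrees(np.arctan2(M[1,0],M[0,0])))
P=M;im=viewer.read_camera("wrist");cv2.imwrite("pics/wrist2.png",im[100:400,150:500])
E
```

```text
time: 2.03
tool_pos: [0.5366, -0.2059, 0.3475]
tool_rot: [3.14, -0.001, 0.383]
contact_force: [1.2, 0.3, 0.4]
opening: 0.0918
grasp [ 0.53685775 -0.20604614  0.18855023] yaw 21.949524006151915
```

View pics/wrist2.png

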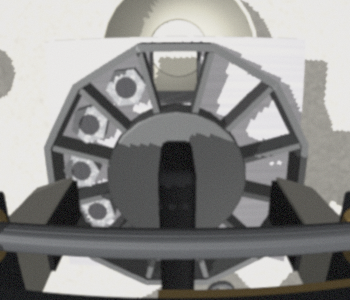

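The paddle (crop column ~177) stands centred and parallel between the pads (~72 and ~278). Closing gently.

```bash
python3 -m creep '[[[0,0,0,0,0,0],[0,0,0,0,0,0],[0,0,0,0,0,0],[0,0,0,0,0,0],[0,0,0,0,0,0]]]' 1 12
python3 -m creep '[[[0,0,0,0,0,0],[0,0,0,0,0,0],[0,0,0,0,0,0],[0,0,0,0,0,0],[0,0,0,0,0,0]]]'
python3 - <<'E'
from h import *
M=T();print("grasp",M[:3,3]+.159*M[:3,2],"yaw",np.degrees(np.arctan2(M[1,0],M[0,0])),robot.observe()["torque"])
E
```

```text
time: 2.5
tool_pos: [0.5369, -0.2062, 0.3501]
tool_rot: [3.137, -0.004, 0.383]
contact_force: [-0.6, -0.3, -0.2]
opening: 0.063
time: 2.92
tool_pos: [0.5369, -0.2062, 0.3503]
tool_rot: [3.136, -0.004, 0.383]
contact_force: [0.1, -0.6, -0.2]
opening: 0.0298
grasp [ 0.53776767 -0.20675495  0.19126654] yaw 21.933239563504074 [-0.01725763  0.04583154  0.00527539]
```

```bash
python3 -m creep '[[[0,0,-2,0,0,0],[0,0,0,0,0,0],[0,0,0,0,0,0],[0,0,0,0,0,0],[0,0,0,0,0,0]]]'
python3 - <<'E'
from h import *
M=T();print("grasp",M[:3,3]+.159*M[:3,2],"yaw",np.degrees(np.arctan2(M[1,0],M[0,0])),robot.observe()["torque"])
E
```

```text
time: 3.33
tool_pos: [0.5369, -0.2064, 0.3482]
tool_rot: [3.136, -0.004, 0.383]
contact_force: [0.2, -0.8, 0.2]
opening: 0.014
grasp [ 0.53786126 -0.20689004  0.18916547] yaw 21.917694109177567 [0.21522306 0.0751368  0.03779785]
```

Gripped (14 mm opening, matching the thickness). First click.

```bash
python3 -m creep '[[[0,0,0,0,0,-6],[0,0,0,0,0,-6],[0,0,0,0,0,-6],[0,0,0,0,0,-5],[0,0,0,0,0,-4]]]'
python3 -m creep '[[[0,0,0,0,0,0],[0,0,0,0,0,0],[0,0,0,0,0,0],[0,0,0,0,0,0]]]'
python3 - <<'E'
from h import *
M=T();print("grasp",M[:3,3]+.159*M[:3,2],"yaw",np.degrees(np.arctan2(M[1,0],M[0,0])),robot.observe()["torque"])
E
```

```text
time: 3.75
tool_pos: [0.5372, -0.2067, 0.3481]
tool_rot: [3.136, -0.006, -0.108]
contact_force: [0.6, -0.4, 0.7]
opening: 0.0139
time: 4.08
tool_pos: [0.5371, -0.2067, 0.3481]
tool_rot: [3.136, -0.006, -0.106]
contact_force: [0.8, -1.0, 0.2]
opening: 0.0139
grasp [ 0.53794278 -0.20763493  0.18914738] yaw -6.064649380625367 [ 0.21714933  0.09338873 -0.03623842]
```

```bash
python3 -m creep '[[[0,0,0,0,0,-2],[0,0,0,0,0,0],[0,0,0,0,0,0],[0,0,0,0,0,0]]]'
python3 -m creep '[[[0,0,0,0,0,-6],[0,0,0,0,0,-6],[0,0,0,0,0,-6],[0,0,0,0,0,-5],[0,0,0,0,0,-4]]]'
python3 -m creep '[[[0,0,0,0,0,0],[0,0,0,0,0,0],[0,0,0,0,0,0],[0,0,0,0,0,0]]]'
python3 - <<'E'
from h import *
M=T();print("grasp",M[:3,3]+.159*M[:3,2],"yaw",np.degrees(np.arctan2(M[1,0],M[0,0])),robot.observe()["torque"])
E
```

```text
time: 4.42
tool_pos: [0.5372, -0.2067, 0.3481]
tool_rot: [3.136, -0.006, -0.136]
contact_force: [1.4, -0.7, 0.5]
opening: 0.0144
time: 4.83
tool_pos: [0.5373, -0.207, 0.3482]
tool_rot: [3.136, -0.007, -0.621]
contact_force: [-0.6, -0.5, 0.3]
opening: 0.0141
time: 5.17
tool_pos: [0.5373, -0.207, 0.3482]
tool_rot: [3.136, -0.007, -0.615]
contact_force: [-0.6, -0.9, 0.6]
opening: 0.0137
grasp [ 0.53770035 -0.20836165  0.18916972] yaw -35.25819949445699 [ 0.27499711 -0.01624584  0.05427809]
```

Turned 57.2°. I'll add the last 3°, look for the nuts and then release.

```bash
python3 -m creep '[[[0,0,0,0,0,-3],[0,0,0,0,0,0],[0,0,0,0,0,0],[0,0,0,0,0,0],[0,0,0,0,0,0]]]'
python3 - <<'E'
from h import *
M=T();print("yaw",np.degrees(np.arctan2(M[1,0],M[0,0])))
w=viewer.read_camera("wrist");s=viewer.read_camera("scene")
c=np.zeros((480,800,3),np.uint8);c[:300,:400]=w[60:360,120:520];B=cv2.resize(s[110:250,230:350],None,fx=3.2,fy=3.2,interpolation=cv2.INTER_CUBIC);c[:B.shape[0],405:405+B.shape[1]]=B
cv2.imwrite("pics/c2.png",c)
E
```

```text
time: 5.58
tool_pos: [0.5373, -0.207, 0.3481]
tool_rot: [3.136, -0.007, -0.661]
contact_force: [-0.9, -0.8, -0.5]
opening: 0.0138
yaw -37.856100605249374
```

View pics/c2.png

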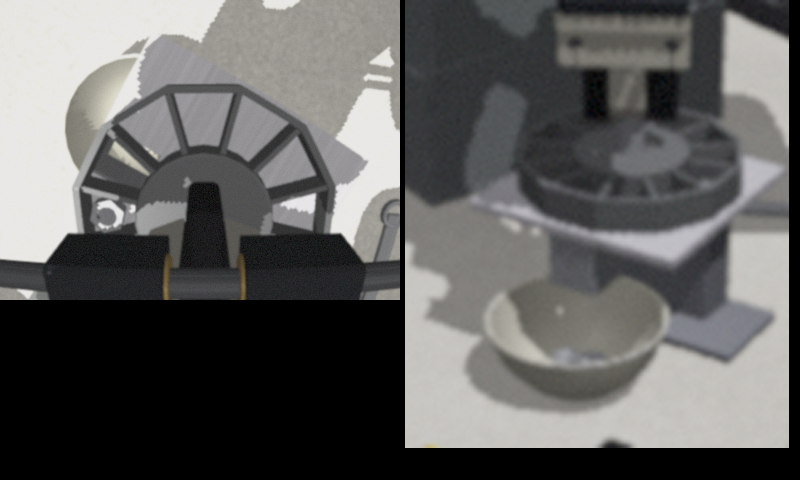

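Nuts lie in the bowl (crop (580,356)). The pocket at the spout is empty and the next nut still sits one pocket before it. The tool turned 59.8°. Open and lift.

```bash
python3 -m creep '[[[0,0,0,0,0,0],[0,0,0,0,0,0],[0,0,0,0,0,0],[0,0,0,0,0,0],[0,0,0,0,0,0]]]' -1
python3 -m creep '[[[0,0,0,0,0,0],[0,0,0,0,0,0],[0,0,0,0,0,0],[0,0,0,0,0,0],[0,0,0,0,0,0]]]'
python3 -m creep '[[[0,0,15,0,0,0],[0,0,30,0,0,0],[0,0,30,0,0,0],[0,0,20,0,0,0],[0,0,0,0,0,0]]]'
python3 - <<'E'
from h import *
P=T();np.save("P3.npy",P);print("yaw",np.degrees(np.arctan2(P[1,0],P[0,0])))
w=viewer.read_camera("wrist");s=viewer.read_camera("scene")
c=np.zeros((480,800,3),np.uint8);c[:330,:400]=w[60:390,120:520];B=cv2.resize(s[110:250,230:350],None,fx=3.2,fy=3.2,interpolation=cv2.INTER_CUBIC);c[:B.shape[0],405:405+B.shape[1]]=B
cv2.imwrite("pics/c3.png",c)
E
```

```text
time: 6.1
tool_pos: [0.5373, -0.2068, 0.3479]
tool_rot: [3.135, -0.006, -0.659]
contact_force: [0.5, 0.6, 0.3]
opening: 0.0428
time: 6.52
tool_pos: [0.5373, -0.2067, 0.3479]
tool_rot: [3.135, -0.006, -0.659]
contact_force: [-0.2, -0.2, -0.3]
opening: 0.0759
time: 6.93
tool_pos: [0.5363, -0.2062, 0.4445]
tool_rot: [3.134, 0.0, -0.659]
contact_force: [0.1, -0.0, -0.5]
opening: 0.0913
yaw -37.76992983545051
```

View pics/c3.png

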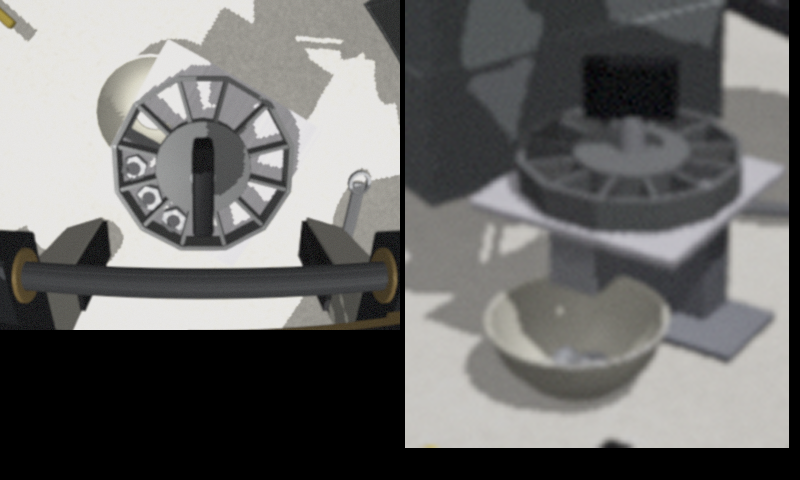

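Three of the five nuts remain in the wheel, at left. The paddle is still aligned with the tool at 60°, the bowl has not moved, and the gripper is clear.

```bash
python3 -m creep '[[[0,0,0,0,0,0],[0,0,0,0,0,0],[0,0,0,0,0,0]]]'; python3 -c "
from cell import robot
print(robot.hand_in())"
```

```text
time: 7.28
tool_pos: [0.5356, -0.2059, 0.4365]
tool_rot: [3.132, 0.012, -0.659]
contact_force: [0.3, 1.1, -0.5]
opening: 0.0918
the job is handed in; nothing more can be done
None
```

I turned the paddle knob on the grey dispenser with the round bowl two clicks clockwise, let go, lifted clear and handed the job in at 7.3 s. The hand-in gives no verdict.

**Knob:** the tool turned 59.8° (yaw from +21.9° to -37.9°). After I let go, the paddle still lined up with the tool in the wrist picture, judged by eye.

**Nuts and bowl:** three of the five visible nuts are left in the wheel. Nuts lie in the bowl, though I could not count both clearly in the blurry crop. The bowl's position and uprightness I also judged by eye; it had not visibly moved.

**Other checks:** the gripper is clear of the knob and the measured force is near zero. I did not go near the spare dispenser's or the green one's knob. None of the checks failed. The one disagreement was a 5 mm overshoot sideways on the approach, which I corrected before gripping.

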